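# Drop the driver into the loudspeaker's screw well

## Robot

A 7-joint arm with a two-finger parallel gripper is mounted at the origin on the work surface. World frame = base frame: x ahead of the robot, y to its left, z up, the work surface at z = 0. Lengths are in mm, angles in rad, forces in N, time in s.
With the tool pointing down it reaches from about 350 to 900 mm from the base axis. Payload 7.2 kg.
Tool frame: the origin (TCP) lies at the centre of the arm's flange, where the gripper is bolted on; the fingertips stand 173 mm ahead of it and the grasp point (between the pads) lies 155 mm ahead of it; z points along the fingers, y is the direction in which the jaws open and shut (so a half turn about z gives the same grasp; the last joint's range is limited). The gripper opens to 85 mm and grips with 20 to 120 N. Pads are 22 mm wide; open, the fingers measure 114 mm over their backs; the gripper's body (76 mm by 85 mm) begins 54 mm behind the grasp point. The pads swing forward as they close: fully open they stand 13 mm farther back than shut.
Start: joints at [1.149, 0.411, -0.013, 1.596, 0.006, 1.134, -0.082], TCP at [216.527, -586.292, 404.697] pointing down, gripper open.
Joint ranges: [-2.95, 2.95], [-0.29, 1.99], [-1.47, 1.44], [0.14, 2.54], [-1.03, 4.17], [0.13, 1.85], [-2.86, 2.86]. Speed limits (rad/s): [2.39, 2.39, 3.01, 3.01, 3.14, 3.14, 3.14].

## Interface

Orientations are given as a unit quaternion [x, y, z, w].
In Python, from rig import env gives the robot as it stands. Calls block until the motion is done:
- env.move_to(position, orientation): joint-space move of the TCP to a pose.
- env.move_linear(position, rot=None, velocity=150): straight line of the TCP; rot=None keeps the orientation; velocity is the mean speed in mm/s.
- env.movej(angles): joint-space move.
- env.set_gripper(opening, grasp_force=None): finger opening in mm; grasp_force is the grip in N (None keeps the last); returns when the fingers have stopped.
- env.hold(seconds).
- env.ik(position, orientation): joint angles nearest the present ones, or None.
- env.state(): the state.
- env.read_camera(name): name is "scene" or "top"; returns the picture (400x640x3 uint8, red, green, blue); there is no depth.
- env.calibration(name): a dict with "intrinsics" (3x3 intrinsics, pixels), "pose" (4x4, takes a point from camera to world coordinates). Camera axes: x right, y down, z forward; pixel columns grow to the right and rows downward; lengths in mm; the calibration is good to about 2 mm. A picture is of the moment at which its call begins. calibration takes no time and is no camera call.
A pose or a line that the arm cannot do raises env.MotionError and nothing moves.
- env.sign_off(): hands the job in, once; it reports no verdict.
The state is a dict: "clock": time; "joint_pos": joint angles; "joint_vel": joint speeds; "joint_torque": joint torques, N m; "tcp_pos": TCP position; "orientation": TCP orientation; "force": force on the tool from outside, world axes, zero at the start; "torque": the same for the moment, N m; "finger_gap": finger opening in mm.
Only numpy, scipy, OpenCV 4.12 (cv2) and the standard library are available. Lean on these libraries where they do the work, as an engineer would, in place of code of your own. Each camera call takes 0.05 s, during which the arm holds its last target. There are 200 camera calls.

## Task

Take the driver with the plain straight round handle out of the tool stand, set its tip down on the flat front panel of the loudspeaker cabinet some 3 to 6 cm from the open screw well, and slide it across, staying on or just above the panel, until it drops into the well. Let it go so that it is left standing in the well with its tip at the bottom, and leave the T-handled and ball-handled tools in the stand.

Things in the scene. Friction and masses are not known exactly. Their poses are not given: they have to be found in the camera images.
- driver_handle (a point): driver to use: steel shaft 14 mm wide, 100 mm long, under a plain straight black round handle 32 mm wide, 60 mm tall; about 0.2 kg. Point: centre of the handle, 130 mm above the tip; z up the driver. It hangs upright by the handle's shoulder in one of 3 pockets (20 mm wide, 80 mm apart) of a plywood stand 250 x 70 x 110 mm high, whose row runs along world x within 0.25 rad
- driver_tip (a point): centre of the flat lower end of the driver's shaft; z runs up the driver. At the start it is inside the stand
- well_mouth (a point): mouth centre, level with the panel, of the open well: round hole 34 mm wide, 3 mm chamfer, 80 mm deep, in the top face (110 mm up) of a fixed light wood loudspeaker cabinet 240 x 300 mm. Axes: the cabinet's, z up. Panel is flat and bare for 95 mm along +x (then a second well shut by a domed black rubber cap), 80 mm along +y (then the woofer); edges 60 mm off at -x, 50 mm at -y
- tee: bystander: tool with the same shaft and a black T-handle (bar 66 mm long, top 147 mm above its tip), standing in another pocket of the stand; origin at its tip, z up
- ball: bystander: tool with the same shaft and a black ball handle 44 mm in diameter (top 152 mm above its tip), standing in the remaining pocket; origin at its tip, z up

How it is judged:
By the outcome, as a careful person would: the job done as asked, in the order asked, and still so for the second after the job is handed in, with the robot touching nothing.
It also fails if it takes over 40 s, if anything falls off the work surface, if the arm or the gripper's body presses on something with over 40 N, if the wrist force passes 120 N, or if a joint passes its speed limit or range.

## Working session

There is one attempt and no reset: what is moved stays moved. The work goes in short steps, each a Python script; the robot and the scene stay as the last script left them, time stands still between calls to the robot, and variables do not carry over. Pictures are saved under pics/ and viewed, about 8 in all and at most 12, crops included, and the job is handed in when it is done.

```bash
ls; mkdir -p pics; python3 - <<'E'
from rig import env
import cv2,numpy as np
np.set_printoptions(precision=3,suppress=True)
for n in("scene","top"):
    cv2.imwrite(f"pics/{n}0.png",env.read_camera(n)[:,:,::-1])
    c=env.calibration(n);print(n,np.array(c["intrinsics"]),np.array(c["pose"]))
print(env.state())
E
```

```text
pics
scene [[484.495   0.    315.479]
 [  0.    484.495 198.393]
 [  0.      0.      1.   ]] [[   0.982    0.146   -0.121  594.225]
 [   0.189   -0.733    0.653 -589.788]
 [   0.006   -0.664   -0.747  660.292]
 [   0.       0.       0.       1.   ]]
top [[403.146   0.    316.341]
 [  0.    403.146 202.718]
 [  0.      0.      1.   ]] [[   0.026   -0.996    0.086  438.652]
 [  -1.      -0.024    0.016 -124.002]
 [  -0.014   -0.086   -0.996  763.767]
 [   0.       0.       0.       1.   ]]
{'clock': 0.1, 'joint_pos': array([ 1.149,  0.412, -0.013,  1.597,  0.006,  1.134, -0.082]), 'joint_vel': array([-0.001, -0.003, -0.002, -0.002, -0.002, -0.002, -0.002]), 'joint_torque': array([  0.004, -60.182,   0.685, -30.009,   0.014,   0.006,  -0.   ]), 'tcp_pos': array([ 216.452, -586.114,  403.928]), 'orientation': array([ 0.984,  0.176, -0.   , -0.001]), 'force': array([-0.121,  0.552, -0.051]), 'torque': array([ 0.002,  0.065, -0.004]), 'finger_gap': 85.69813881451948}
```

View pics/scene0.png

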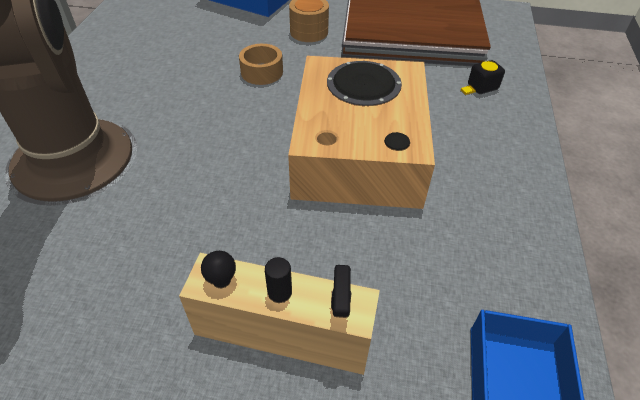

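View pics/top0.png

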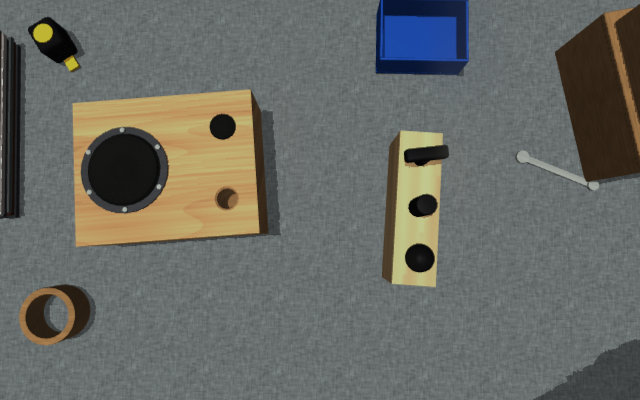

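The scene view shows the ball tool at (218,268), the straight handle in the middle at (278,280), the T tool at (342,290), and the open well at (327,138) with the cap at (397,141). In the top view the straight handle is at (423,205), the open well at (227,199) and the cap at (222,126). I'll zoom in to measure them.

```bash
cat > h.py <<'E'
import numpy as np,cv2
from rig import env
np.set_printoptions(precision=2,suppress=True)
def ray(n,px,z):
    c=env.calibration(n);K=np.array(c["intrinsics"]);T=np.array(c["pose"])
    d=T[:3,:3]@np.linalg.inv(K)@[px[0],px[1],1];return T[:3,3]+d*(z-T[2,3])/d[2]
def proj(n,P):
    c=env.calibration(n);K=np.array(c["intrinsics"]);T=np.array(c["pose"])
    p=K@(T[:3,:3].T@(np.asarray(P,float)-T[:3,3]));return p[:2]/p[2]
E
python3 - <<'E'
from h import *
a=cv2.imread("pics/top0.png");b=cv2.imread("pics/scene0.png")
def cr(i,x,y,s=50,w=60):return cv2.resize(i[y:y+s,x:x+w],(w*6,s*6),interpolation=cv2.INTER_CUBIC)
m=np.vstack([np.hstack([cr(a,395,180),cr(a,200,172)]),np.hstack([cr(b,250,255),cr(b,300,115)])])
cv2.imwrite("pics/m1.png",m)
for n,px,z in [("top",(423,205),170),("scene",(278,267),170),("top",(227,198.5),110),("scene",(327,138),110),("top",(222,126.5),113),("scene",(397,141),113)]:print(n,px,ray(n,px,z))
print("stand",[ray("top",p,110)[:2] for p in [(400,131),(443,133),(437,287),(392,283)]])
print("cab top",[ray("top",p,110)[:2] for p in [(73,103),(251,90),(260,234),(77,245)]])
E
```

```text
top (423, 205) [ 490.15 -271.73  170.  ]
scene (278, 267) [ 491.32 -278.25  170.  ]
top (227, 198.5) [498.17  32.47 110.  ]
scene (327, 138) [498.02  30.87 110.  ]
top (222, 126.5) [617.13  45.39 113.  ]
scene (397, 141) [616.06  43.21 113.  ]
stand [array([ 616.83, -248.52]), array([ 615.03, -319.08]), array([ 364.85, -309.26]), array([ 369.19, -237.73])]
cab top [array([652.67, 298.74]), array([681.24,   0.39]), array([441.74, -23.73]), array([416.3, 273.7])]
```

View pics/m1.png

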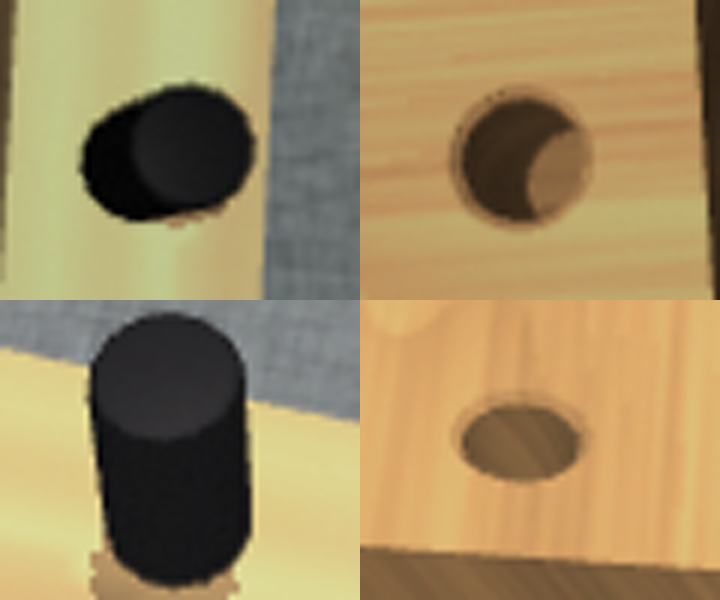

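```bash
python3 - <<'E'
from h import *
for n,px,z in [("top",(426.8,203.6),170),("scene",(277.6,267.4),170),("top",(226.4,197.9),110),("scene",(326.4,137.6),110)]:print(n,px,ray(n,px,z))
H=(ray("top",(426.8,203.6),170)+ray("scene",(277.6,267.4),170))/2
a=.1;q=[np.cos(a/2),np.sin(a/2),0,0]
env.move_to([H[0],H[1],400],q)
env.move_linear([H[0],H[1],300],velocity=120)
s=env.state();print(s["tcp_pos"],s["force"],s["clock"])
env.set_gripper(32,40); env.hold(.2)
s=env.state();print("grip",s["finger_gap"],s["tcp_pos"],s["force"],s["torque"])
env.move_linear([H[0],H[1],435],velocity=120); env.hold(.3)
s=env.state();print("lift",s["finger_gap"],s["tcp_pos"],s["force"],s["torque"],s["clock"])
i=[env.read_camera(n) for n in("scene","top")]
cv2.imwrite("pics/lift.png",np.vstack([i[0][:300,100:500],i[1][:300,200:600]])[:,:,::-1])
E
```

```text
top (426.8, 203.6) [ 492.35 -277.3   170.  ]
scene (277.6, 267.4) [ 490.99 -278.9   170.  ]
top (226.4, 197.9) [499.13  33.5  110.  ]
scene (326.4, 137.6) [496.84  31.68 110.  ]
[ 491.93 -278.29  300.69] [ 0.83 -0.27  0.9 ] 2.6083
grip 31.79450827042167 [ 491.73 -277.97  300.  ] [-0.31  0.75  0.54] [ 0.3  -0.01 -0.04]
lift 31.75895536821271 [ 491.67 -278.09  434.63] [0.25 0.09 0.29] [-0.    0.02 -0.01] 4.95
```

View pics/lift.png

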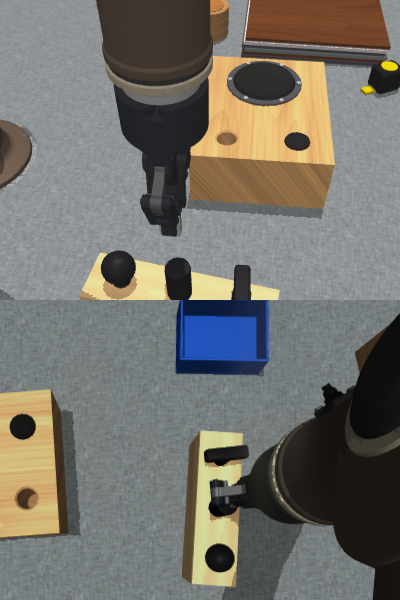

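The driver stayed in its pocket, because closing to 32 mm only just met the handle and gave no grip. It still stands at scene (278,280). I'll go back down and close tighter.

```bash
python3 - <<'E'
from h import *
env.set_gripper(85)
x,y=491.7,-278.1
env.move_linear([x,y,300],velocity=120)
env.set_gripper(15,50); env.hold(.2)
s=env.state();print("grip",s["finger_gap"],s["tcp_pos"],s["force"],s["torque"])
env.move_linear([x,y,435],velocity=100); env.hold(.3)
s=env.state();print("lift",s["finger_gap"],s["tcp_pos"],s["force"],s["torque"],s["clock"])
i=[env.read_camera(n) for n in("scene","top")]
cv2.imwrite("pics/lift2.png",cv2.resize(i[0][150:350,150:400],None,fx=3,fy=3)[:,:,::-1])
E
```

```text
grip 30.83094440241182 [ 491.77 -278.08  300.37] [-2.31  0.54  6.06] [0.15 0.32 0.  ]
lift 31.166982308188373 [ 491.7  -278.11  434.76] [ 0.6  -0.04 -1.84] [-0.    0.01 -0.06] 9.4333
```

View pics/lift2.png

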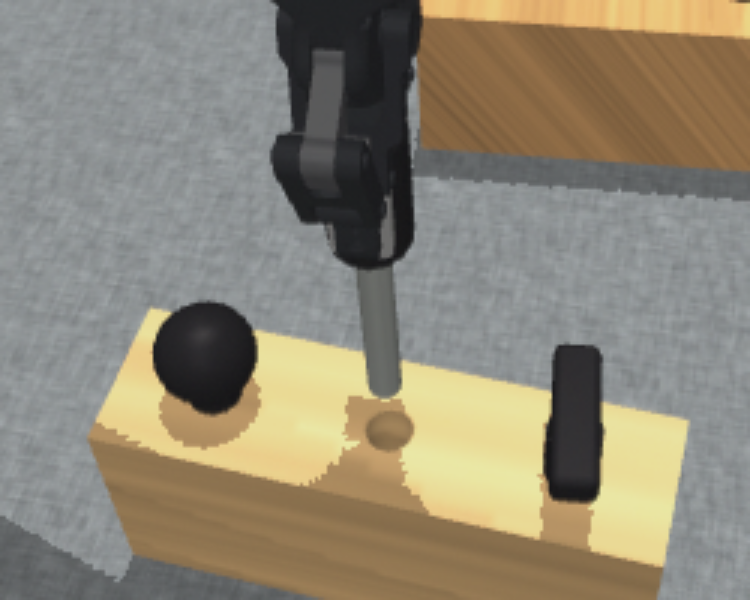

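The driver is held: the shaft tip shows at about (278,279) in the full scene image, clear of the pocket, and wrist fz is −1.8 N. Next I'll carry it to a point 45 mm from the well on the +y side and lower it until it touches.

```bash
python3 - <<'E'
from h import *
print("tip exp px",proj("scene",[491.7,-278.1,144.8]),"shaft top",proj("scene",[491.7,-278.1,244.8]))
W=np.array([498.0,32.5]);u=np.array([-np.sin(.1),np.cos(.1)])
S=W+45*u
env.move_linear([491.7,-278.1,455],velocity=120)
env.move_linear([*S,455],velocity=200)
env.move_linear([*S,408],velocity=80); env.hold(.2)
f0=env.state()["force"];z=408
while z>394:
    z-=1; env.move_linear([*S,z],velocity=30); env.hold(.08)
    s=env.state();d=s["force"]-f0
    if d[2]>4: break
print("contact cmd z",z,s["tcp_pos"],d,s["torque"],s["finger_gap"],s["clock"])
i=[env.read_camera(n) for n in("scene","top")]
cv2.imwrite("pics/set.png",np.vstack([cv2.resize(i[0][50:200,230:455],None,fx=2,fy=2),cv2.resize(i[1][100:250,150:375],None,fx=2,fy=2)])[:,:,::-1])
E
```

```text
tip exp px [279.37 278.29] shaft top [274.81 228.49]
contact cmd z 400 [493.64  77.32 400.35] [0.31 0.09 5.18] [-0.    0.17  0.02] 30.84396359952092 15.375
```

View pics/set.png

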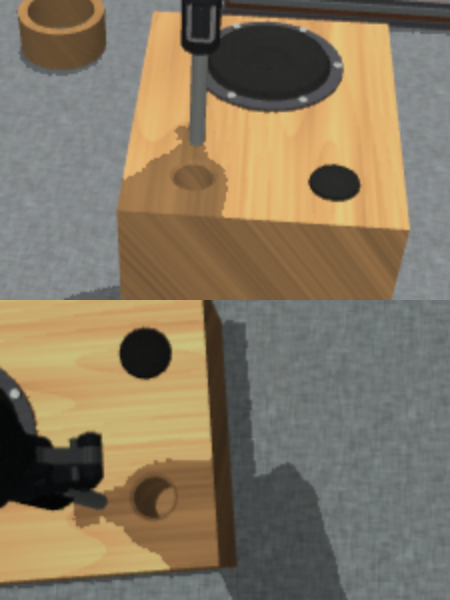

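The tip rests on the panel at scene (328.5,120.5). The well is clear at scene (326,138), and contact came exactly at the predicted height. Now I'll slide it lightly to the well and lower it.

```bash
python3 - <<'E'
from h import *
print("tip exp px",proj("scene",[493.6,77.3,110]))
W=np.array([498.0,32.5]);u=np.array([-np.sin(.1),np.cos(.1)]);S=W+45*u
env.move_linear([*S,400.3],velocity=30)
for d in (30,20,10,0):
    env.move_linear([*(W+d*u),400.3],velocity=40)
    s=env.state();print(d,s["tcp_pos"],s["force"])
env.hold(.1);f0=env.state()["force"];print(f0)
z=400.3
for z in (396,390,380,370,360,350,340,330,326):
    env.move_linear([*W,z],velocity=60); s=env.state();d=s["force"]-f0
    if np.linalg.norm(d)>6: break
print("low",z,s["tcp_pos"],d,s["torque"])
if z==326:
    env.hold(.1)
    while z>315:
        z-=1;env.move_linear([*W,z],velocity=30);env.hold(.08);s=env.state();d=s["force"]-f0
        if d[2]>4:break
    print("bottom",z,s["tcp_pos"],d)
print(s["clock"],s["finger_gap"])
E
```

```text
tip exp px [329.09 120.62]
30 [495.1   61.65 400.34] [ 0.25 -0.79  1.87]
20 [496.05  51.95 400.31] [-0.76  0.27  3.07]
10 [496.78  41.73 399.69] [-0.33  0.5  -2.98]
0 [498.01  32.16 400.25] [ 0.12  1.39 -2.77]
[ 1.07  0.67 -2.17]
low 326 [497.93  32.49 325.8 ] [-0.15 -1.1  -0.11] [-0.   -0.02  0.04]
bottom 320 [498.17  32.57 320.36] [-2.36 -0.24  5.21]
22.3 30.71520611277083
```

The tip reached the bottom at the expected height (TCP z 320, tip z 30). Releasing it gently.

```bash
python3 - <<'E'
from h import *
W=np.array([498.0,32.5])
env.move_linear([*W,320.6],velocity=20)
for g in (33,38,50,85): env.set_gripper(g); env.hold(.1)
env.move_linear([*W,450],velocity=70)
print(env.state()["force"])
env.move_linear([400,-120,480],velocity=200); env.hold(.3)
s=env.state();print(s["clock"],s["force"],s["finger_gap"])
print("exp handle top px scene/top",proj("scene",[*W,190]),proj("top",[*W,190]),"base",proj("scene",[*W,130]))
i=[env.read_camera(n) for n in("scene","top")]
cv2.imwrite("pics/end.png",np.vstack([i[0][:340,150:550],cv2.resize(i[1][150:250,170:320],None,fx=8/3,fy=2.6)])[:,:,::-1])
E
```

```text
[ 0.2   0.91 -0.12]
27.475 [0.19 0.54 0.02] 85.09112243388437
exp handle top px scene/top [328.37  99.17] [213.93 193.25] base [327.44 128.35]
```

View pics/end.png

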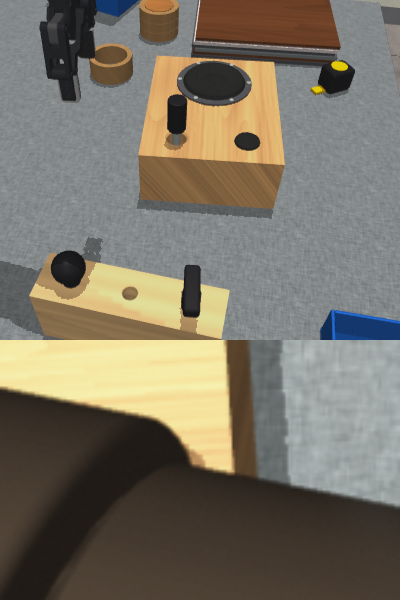

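The driver stands upright in the well, with its handle top at scene (327,99) against a predicted (328,99). The T and ball tools are still in the stand. The arm blocks the top view, but the gripper is clear of everything.

```bash
python3 -c "
from rig import env
print(env.sign_off(), env.state()['clock'])"
```

```text
the job is handed in; nothing more can be done
the job is handed in; nothing more can be done
```

The straight-handled driver is standing upright in the open screw well with its tip at the bottom, and the job is handed in. The robot's clock read 27.5 s at my last check, against the 40 s limit.

- **What I did:** I took the driver from the middle pocket and set its tip on the panel about 45 mm from the well on the +y side. I slid it in light contact to the well, lowered it to the bottom, let go and moved the arm clear.
- **Failed first grasp:** I closed the gripper only to the handle's own width, so the driver stayed in its pocket. The picture showed this, and the second grasp, closed tighter at 50 N, held.
- **Heights:** The tip touched the panel and the well bottom at the heights I had predicted (TCP z 400 and 320).
- **Final picture:** The scene camera showed the handle top within about 1 pixel of where it should be. The T-handled and ball-handled tools were still in the stand.
- **Not confirmed:** The arm blocked the top camera at the end, so the final position was checked in the scene view only.

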